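# Tap home the tusk wedge of a knock-down desk shelf

## Robot

A 7-joint arm with a two-finger parallel gripper is mounted at the origin on a cart in front of the work surface, level with it; the furniture and walls round the work are solid. World frame = base frame: x ahead of the robot, y to its left, z up, the work surface at z = 0. Lengths are in m, angles in degrees, forces in N, time in s.
With the tool pointing down it reaches from about 0.4 to 0.9 m from the base axis. Payload 5.6 kg.
Tool frame: the origin (TCP) lies midway between the tips of the shut fingers; the grasp point (between the pads) lies 19 mm behind it (arm.pinch_z is the distance from the TCP to the grasp point, in m); z points along the fingers, y is the line along which they close (so a half turn about z gives the same grasp; the last joint's range is limited). The gripper opens to 92 mm and grips with 3 to 60 N. Pads are 20 mm wide; open, the fingers measure 128 mm over their backs; the gripper's body (75 mm by 189 mm) begins 69 mm behind the grasp point.
Start: joints at [71.906, 26.786, -0.665, 91.828, 0.344, 61.387, -3.226], TCP at [0.175, -0.626, 0.215] pointing down, gripper open.
Joint ranges: [-144.91, 144.91], [-17.63, 115.5], [-89.93, 88.59], [15.96, 139.68], [-74.01, 254.01], [8.47, 105.57], [-167.45, 167.45]. Speed limits (degrees/s): [147.25, 147.25, 180, 180, 180, 180, 180].

## Interface

Orientations are given as a 3x3 rotation matrix whose columns are the frame's x, y, z axes.
In Python, from plant import arm gives the robot as it stands.
- The arm moves only by the tool nudge_tcp, called after "Emit:" in YAML: its name, and indented under it one key for each argument. Schema: {"type":"object","properties":{"increments":{"type":"string"},"squeeze":{"type":"number"},"only":{"type":"string"},"quiet":{"type":"boolean"},"lines":{"type":"string"}},"required":["increments"],"additionalProperties":false}. increments is a string of 1 to 5 rows, parted by a bar, with the numbers parted by spaces; each row has 7 numbers: the finger opening in m, then dx, dy, dz in m, then a rotation vector rx, ry, rz in degrees; each row is the pose to reach, as a shift and turn from the pose commanded when the call began, along the tool's axes at that moment; what a row does not reach only later rows make up. A row lasts 1/10 s, in which the tool goes at most 0.05 m and 8.59 degrees, less where a joint would pass 70% of its speed; a pose out of reach is approached as far as the arm can. The fingers move at their own pace and stop on an object; squeeze is the grip in N (left out, the last holds). Time passes only in rows, so rows that do not move let the fingers close. The tool returns the time, the measured TCP pose, the force, the opening and the grip force at its end. only (a regular expression) keeps the lines of the reply that match it, lines (a string "A,B") keeps lines A to B, and quiet returns only ok. Input that does not fit is refused with a message, and nothing moves.
- arm.state(): the state, without advancing time (a new reading comes with each control period).
- arm.grab_frame(name): name is "side" or "top"; returns the picture (400x640x3 uint8, blue, green, red); there is no depth.
- arm.calibration(name): a dict with "K" (3x3 intrinsics, pixels), "R" (3x3) and "t" (3): a world point X has camera coordinates R X + t. Camera axes: x right, y down, z forward; pixel columns grow to the right and rows downward; lengths in m; the calibration is good to about 2 mm. A picture is of the moment at which its call begins. calibration takes no time and is no camera call.
- arm.hand_in(): hands the job in; it is judged then, once.
The state is a dict: "time_s": time; "joint_positions": joint angles; "qvel": joint speeds; "joint_efforts": joint torques, N m; "tool_pos": TCP position; "eef_rot": TCP orientation; "wrist_force": force on the tool from outside, world axes, zero at the start; "moment": the same for the moment, N m; "finger_gap": finger opening in m; "grip_force": force on a finger pad.
Only numpy, scipy, OpenCV 4.12 (cv2) and the standard library are available. Lean on these libraries where they do the work, as an engineer would, in place of code of your own. Each camera call takes 0.05 s, during which the arm holds its last target. There are 200 camera calls.

## Task

The small plywood desk shelf is loose: pick up the mallet and, holding it, tap the red-ended wedge under the shelf along the panel, further through the tenon, in at least two separate light taps, drawing the mallet back clear of the wedge between them, until the wedge stops advancing and sits tight. Touch the wedge and the tenon with nothing but the mallet, leave the other things alone, and lay the mallet back level on its grey rest, head on the bigger post and handle end on the smaller one, as it lay.

Things in the scene. Friction and masses are not known exactly. Their poses are not given: they have to be found in the camera images.
- stand: Plywood desk shelf, fixed. Origin on the desk (z=0) at the front face of its front panel, in line with the tenon; x points into the panel, y along it, z up. It stands end-on: x points to the robot's right, y away from it, within 10 degrees. Front panel (mm): face at x=0, y=-190 to +55, 100 high. Only tenon, wedge and ledges are under the board.
- board_edge (a point): Middle of the lower front edge of the shelf's top board, 77 mm in front of the panel's face, at z=100 mm; the board runs 132 mm to either side (stand y) and with the lip on it is 156 mm high. An upright gripper would hit it while the mallet's head is at the wedge: tilt the gripper 20 to 40 degrees in the plane of the handle, fingers pointing in under the board.
- ledge (a point): Near (robot-side) end of the ledges that carry the wedge, at the panel's face, top z=40 mm. They are 12 thick, stand out 36 from the panel and run from stand y=-65 to -22 and +22 to +57 (mm).
- rail (a joint): Gap (m) at the shoulder of the sliding rail behind the panel, whose tenon (40 mm wide, z=28 to 82 mm) comes through its front face. 0 = drawn up tight (hard stop), 0.006 = loosest; starts at 0.003 to 0.005; about 1.5 N of friction. Driving the wedge draws it to 0, 0.14 mm per mm of wedge travel once the wedge's slack is taken up.
- tenon_end (a point): Middle of the tenon's front end face (stand x=-56 mm, y=0, z=55 mm when drawn tight).
- wedge: Loose dark wooden wedge with a red struck end, 60 g, 110 mm long, 28 high, 28 thick tapering to 13 (1 in 7), lying level in the tenon's slot on the ledges, straight back against the panel. Origin: bottom of the struck end at the back face; y runs to the tip (the way to drive, = stand y), thickness to -x. Origin starts at stand y=-98 to -90 mm.
- wedge_head (a point): Centre of the wedge's struck face (red, 28 x 28 mm), facing stand -y (towards the robot). It sits tight at about stand y=-50 mm (-53 to -44). Pushes of 2 to 5 N move it until the rail is home, then it stiffens quickly; a tap of 8 to 15 N seats it.
- mallet_rest: Grey rest fixed on the desk: two padded posts 30 mm high on a flat foot 6 mm high, 60 wide. Origin on the desk under the middle of the bigger post (44 x 70 mm), which carries the mallet's head; the smaller post (30 x 50 mm) has its middle at x=-107 mm and carries the handle's flared end. The mallet starts with its axes parallel to the rest's, its origin 30 mm above the rest's.
- mallet: Small loose wooden mallet, about 180 g, lying level on its rest. Origin on its underside below the head's middle; handle to -x. mm: head 32 (x) x 80 (y) x 32 (z), white flat striking faces at y=+40 and -40; handle 22 wide (y), 24 high, x=-16 to -95, axis at z=16; flared end 28 wide, x=-95 to -107.
- mallet_grip (a point): Place to grip: on the handle's axis, 75 mm from the head's middle (mallet axes); near enough the end that the fingers stay in front of the board's edge. Grip firmly (about 60 N): a weaker grip lets the handle turn when striking.
- mallet_face (a point): Centre of the white striking face at mallet y=+40 mm, the one that meets the wedge. Strike with it 22 mm in front of the panel's face and 4 mm above the middle of the wedge's struck face: the head then clears panel and ledge.
- stapler: Pink stapler 34x124x42 mm, bystander on the desk; origin under its middle.
- calculator: White calculator 122x76x17 mm, bystander on the desk; origin under its middle.
- eraser: Blue and white eraser 23x56x13 mm, bystander on the desk; origin under its middle.
- tape_blue: Roll of blue tape, 53 mm across, 24 high, bystander on top of the shelf; origin under its middle.
- binder_clip: Black binder clip 32x16x33 mm, bystander on top of the shelf; origin under its middle.

How it is judged:
By the outcome, as a careful person would: the job done as asked, in the order asked, and still so for the second after the job is handed in, with the robot touching nothing.
It also fails if it takes over 58 s, if anything falls off the work surface, if the arm or the gripper's body presses on something with over 40 N, if the wrist force passes 120 N, or if a joint passes its speed limit or range.

## Working session

There is one attempt and no reset: what is moved stays moved. The work goes in short steps, Python scripts to look and compute and a tool call to move; the robot and the scene stay as the last step left them, time stands still between calls to the robot, and variables do not carry over. Pictures are saved under pics/ and viewed, at most 10 in all, crops included, and the job is handed in when it is done.

```bash
ls; mkdir -p pics; python3 - <<'E'
from plant import arm
import cv2
for n in("side","top"):
    f=arm.grab_frame(n); cv2.imwrite(f"pics/{n}0.png",f)
    c=arm.calibration(n); print(n,c["K"].round(1).tolist(),c["R"].round(3).tolist(),c["t"].round(3).tolist(), (-c["R"].T@c["t"]).round(3))
s=arm.state(); print(s["time_s"],s["tool_pos"],s["eef_rot"],s["wrist_force"],s["finger_gap"])
E
```

```text
pics
plant.py
side [[409.5, 0.0, 321.9], [0.0, 409.5, 199.5], [0.0, 0.0, 1.0]] [[-0.925, -0.381, 0.016], [-0.24, 0.548, -0.801], [0.296, -0.745, -0.598]] [0.541, 0.162, 1.04] [0.231 0.891 0.743]
top [[391.2, 0.0, 322.7], [0.0, 391.2, 198.7], [0.0, 0.0, 1.0]] [[0.001, -1.0, -0.018], [-0.991, 0.002, -0.137], [0.137, 0.018, -0.99]] [0.092, 0.537, 1.055] [0.386 0.071 1.12 ]
0.1 [ 0.17492869 -0.62549356  0.21375035] [[ 9.63051279e-01  2.69317623e-01 -5.01692791e-04]
 [ 2.69318075e-01 -9.63050171e-01  1.46399217e-03]
 [-8.88764361e-05 -1.54501447e-03 -9.99998803e-01]] [ 0.01277003  0.26910304 -0.01925809] 0.09183486738152583
```
View pics/side0.png

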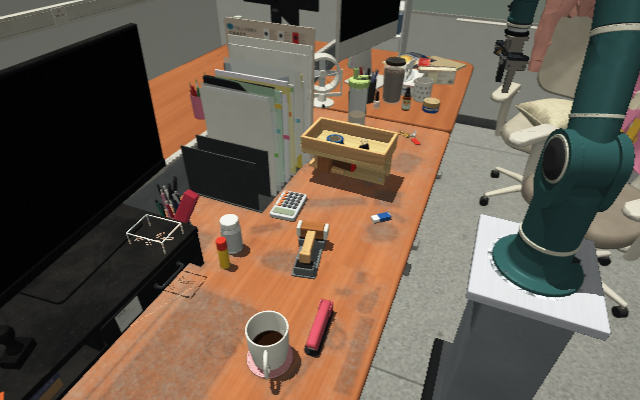

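View pics/top0.png

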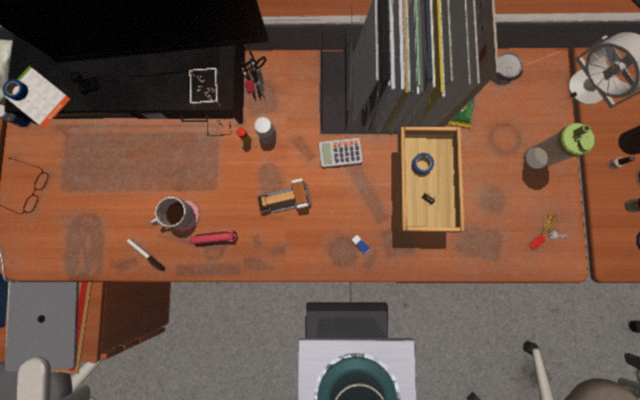

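The side view shows the shelf at about (350,155), the mallet on its rest at (312,250) and the eraser at (381,217). The top view shows the shelf at (432,180) and the mallet with its head at (300,196) and handle running left to (265,203). I'll zoom in on both.

```bash
cat > h.py <<'E'
import numpy as np,cv2
from plant import arm
def proj(n,X):
    c=arm.calibration(n); p=(c["R"]@np.atleast_2d(X).T).T+c["t"]; q=(c["K"]@p.T).T; return q[:,:2]/q[:,2:]
def ray(n,uv):
    c=arm.calibration(n); d=c["R"].T@np.linalg.inv(c["K"])@np.array([uv[0],uv[1],1.]); return -c["R"].T@c["t"],d/np.linalg.norm(d)
def plane(n,uv,z):
    o,d=ray(n,uv); return o+d*(z-o[2])/d[2]
def tri(a,b):  # side px, top px
    o1,d1=ray("side",a);o2,d2=ray("top",b)
    s=np.linalg.lstsq(np.c_[d1,-d2],o2-o1,rcond=None)[0]; p,q=o1+d1*s[0],o2+d2*s[1]
    return (p+q)/2,np.linalg.norm(p-q)
E
python3 - <<'E'
import cv2,numpy as np
s=cv2.imread("pics/side0.png");t=cv2.imread("pics/top0.png")
a=cv2.resize(s[110:200,290:410],None,fx=4,fy=4,interpolation=cv2.INTER_CUBIC) #480x360
b=cv2.resize(s[215:285,280:340],None,fx=5,fy=5,interpolation=cv2.INTER_CUBIC) #300x350
o=np.zeros((360,780,3),np.uint8);o[:,:480]=a;o[:350,480:]=b;cv2.imwrite("pics/c1.png",o)
a=cv2.resize(t[120:240,390:475],None,fx=4,fy=4,interpolation=cv2.INTER_CUBIC) #340x480
b=cv2.resize(t[170:220,250:320],None,fx=6,fy=6,interpolation=cv2.INTER_CUBIC) #420x300
o=np.zeros((480,760,3),np.uint8);o[:,:340]=a;o[:300,340:]=b;cv2.imwrite("pics/c2.png",o)
E
```

View pics/c1.png

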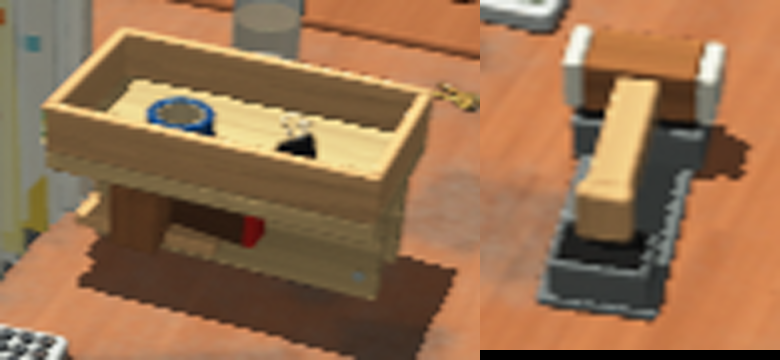

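View pics/c2.png

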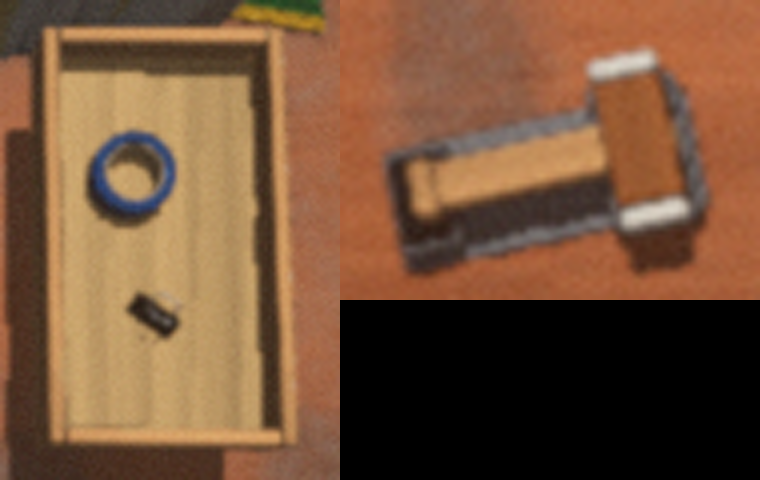

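The crops show the wedge's red end at about (354,167) in the side view and the near foot of the panel at (384,184). In the top view the mallet's white faces are at (297,181) and (302,205), and the shelf's lip corners at (401,127), (460,127), (402,231) and (464,231). Now measuring.

```bash
python3 - <<'E'
from h import *
np.set_printoptions(precision=4,suppress=True)
s=cv2.imread("pics/side0.png");t=cv2.imread("pics/top0.png")
L=[plane("top",p,.156) for p in[(401,127),(460.5,127),(402.5,230.75),(463.75,230.75)]]
for p in L: print("lip",p)
for a,b in((0,1),(2,3),(0,2),(1,3)): print("len",np.linalg.norm(L[a]-L[b]))
L2=[plane("side",p,.156) for p in[(290+42/4,110+106/4),(290+380/4,110+180/4)]]; print("side front lip",L2,np.linalg.norm(L2[0]-L2[1]))
print("panel foot",plane("side",(384.25,184.5),0))
i=s.astype(int); m=((i[...,2]>120)&(i[...,1]<50)&(i[...,0]<60)).astype(np.uint8); m[:150]=0;m[:, :330]=0;m[:,380:]=0;m[185:]=0
ys,xs=np.nonzero(m); print("red",xs.min(),xs.max(),ys.min(),ys.max(),len(xs)); 
for y in range(ys.min(),ys.max()+1): print(y,xs[ys==y].min(),xs[ys==y].max())
for n,im,(x0,x1,y0,y1) in(("top",t,(280,315,170,215)),("side",s,(285,340,215,250))):
    c=im[y0:y1,x0:x1].astype(int); w=((c.min(2)>130)&(c.max(2)-c.min(2)<40)).astype(np.uint8)
    k,lab,st,ce=cv2.connectedComponentsWithStats(w)
    for j in range(1,k):
        if st[j,4]>8: 
            pts=np.argwhere(lab==j)[:,::-1].astype(np.float32)+[x0,y0]; print(n,st[j]+[x0,y0,0,0,0],ce[j]+[x0,y0],cv2.minAreaRect(pts.astype(np.float32)), plane(n,ce[j]+[x0,y0],.062))
c=t[170:220,250:320]; hsv=cv2.cvtColor(c,cv2.COLOR_BGR2HSV)
for q in((20,30),(27,28),(33,28),(50,22),(5,5)): print(q,hsv[q[1],q[0]])
E
```

```text
lip [ 0.704  -0.1101  0.156 ]
lip [ 0.7032 -0.2606  0.156 ]
lip [ 0.4405 -0.1068  0.156 ]
lip [ 0.4404 -0.256   0.156 ]
len 0.1504169602910573
len 0.149227673626742
len 0.26353399975025715
len 0.2627972954241947
side front lip [array([ 0.7023, -0.1083,  0.156 ]), array([ 0.4389, -0.1058,  0.156 ])] 0.26346881588252824
panel foot [ 0.4467 -0.1891  0.    ]Traceback (most recent call last):
  File "<stdin>", line 10, in <module>
    return umr_minimum(a, axis, None, out, keepdims, initial, where)
ValueError: zero-size array to reduction operation minimum which has no identity
```

```bash
python3 - <<'E'
from h import *
np.set_printoptions(precision=4,suppress=True)
s=cv2.imread("pics/side0.png");t=cv2.imread("pics/top0.png")
for y in range(160,176): print(y,[tuple(int(v) for v in s[y,x]) for x in range(348,360)])
for n,im,(x0,x1,y0,y1) in(("top",t,(280,315,170,215)),("side",s,(285,340,215,250))):
    c=im[y0:y1,x0:x1].astype(int); w=((c.min(2)>130)&(c.max(2)-c.min(2)<40)).astype(np.uint8)
    k,lab,st,ce=cv2.connectedComponentsWithStats(w)
    for j in range(1,k):
        if st[j,4]>8: 
            pts=np.argwhere(lab==j)[:,::-1].astype(np.float32)+[x0,y0]; print(n,st[j]+[x0,y0,0,0,0],ce[j]+[x0,y0],cv2.minAreaRect(pts.astype(np.float32)), plane(n,ce[j]+[x0,y0],.062))
# panel bottom/near edge profile around foot
for y in range(176,190,2): print(y,[int(v.sum()) for v in s[y,372:396]])
E
```

```text
160 [(69, 104, 124), (70, 107, 127), (72, 109, 129), (71, 109, 129), (80, 123, 144), (83, 128, 151), (76, 116, 139), (70, 108, 128), (64, 98, 117), (55, 84, 102), (51, 78, 99), (50, 78, 101)]
161 [(65, 99, 117), (66, 100, 118), (67, 102, 120), (69, 104, 122), (70, 106, 125), (71, 107, 128), (71, 107, 128), (72, 107, 129), (70, 106, 127), (69, 105, 124), (70, 107, 127), (71, 107, 129)]
162 [(63, 98, 115), (65, 100, 118), (66, 99, 117), (66, 100, 118), (65, 100, 119), (66, 100, 120), (67, 102, 120), (67, 104, 122), (67, 102, 120), (66, 101, 119), (67, 101, 121), (68, 103, 123)]
163 [(22, 35, 51), (25, 39, 55), (38, 58, 74), (48, 73, 90), (59, 90, 107), (67, 101, 119), (67, 101, 120), (65, 100, 118), (65, 99, 117), (63, 98, 115), (63, 97, 115), (64, 97, 116)]
164 [(15, 27, 43), (16, 27, 44), (16, 26, 49), (16, 23, 89), (17, 22, 107), (21, 30, 99), (36, 52, 94), (45, 67, 99), (58, 87, 111), (66, 101, 119), (65, 100, 118), (65, 98, 117)]
165 [(17, 27, 44), (16, 27, 43), (17, 24, 48), (15, 19, 84), (12, 14, 101), (13, 15, 98), (14, 17, 89), (13, 17, 84), (47, 71, 102), (59, 90, 107), (56, 
[... 2702 characters left out ...]
 241, 246, 241, 216, 186, 179, 181, 180, 181, 180, 174, 173, 170, 167, 174]
180 [253, 253, 250, 250, 248, 247, 252, 260, 255, 250, 250, 247, 220, 185, 172, 174, 176, 176, 174, 171, 170, 170, 171, 172]
182 [206, 229, 253, 266, 265, 262, 259, 259, 258, 256, 256, 238, 204, 177, 171, 174, 177, 175, 173, 174, 171, 169, 171, 169]
184 [158, 158, 160, 166, 170, 173, 178, 194, 210, 235, 297, 263, 188, 174, 172, 171, 170, 167, 172, 174, 174, 173, 174, 170]
186 [160, 167, 167, 166, 169, 172, 174, 174, 176, 177, 175, 175, 175, 174, 173, 171, 167, 169, 170, 170, 167, 168, 170, 167]
188 [168, 167, 166, 168, 168, 173, 174, 174, 178, 179, 178, 174, 175, 172, 174, 170, 167, 163, 161, 165, 166, 165, 165, 162]
```

```bash
python3 - <<'E'
import cv2
s=cv2.imread("pics/side0.png")
cv2.imwrite("pics/c3.png",cv2.resize(s[150:195,335:395],None,fx=12,fy=12,interpolation=cv2.INTER_NEAREST))
E
```

```text
(no output)
```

View pics/c3.png

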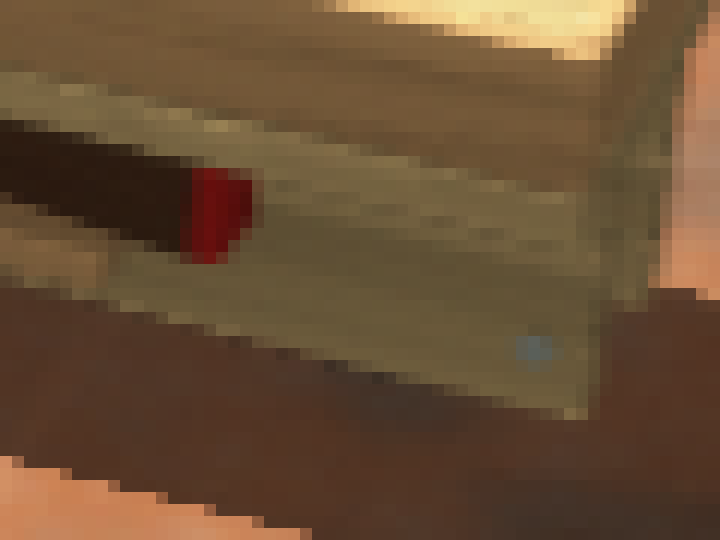

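The zoom shows the red struck face from its bottom front corner at about (353,171.3) to its back edge at 355.6, and the panel's near foot corner at (383.5,184.6). The panel's bottom edge runs left to (344,174.5).

```bash
python3 - <<'E'
from h import *
np.set_printoptions(precision=4,suppress=True)
print("foot",plane("side",(383.7,184.7),0)); 
for p in((344.2,174.3),(372.4,182.),(379.,184.)): print("bottom edge",plane("side",p,0))
print("wedge bot front",plane("side",(353.,171.3),.04),"bot back",plane("side",(355.6,168.2),.04))
print("board low near-front corner z.1",plane("side",(335+590/12-.5,150+275/12-.5),.1))
print("ledge near corner top z.04 front", plane("side",(335+105/12-.5,150+238/12-.5),.04))
# mallet from top whites & side
A=tri((299.04,223.85),(296.52,180.44));B=tri((325.84,227.48),(301.91,205.));print(A,B)
E
```

```text
foot [ 0.448  -0.1873  0.    ]
bottom edge [ 0.5848 -0.1933  0.    ]
bottom edge [ 0.4858 -0.1874  0.    ]
bottom edge [ 0.463 -0.185  0.   ]
wedge bot front [ 0.5461 -0.1626  0.04  ] bot back [ 0.5444 -0.1834  0.04  ]
board low near-front corner z.1 [ 0.4358 -0.103   0.1   ]
ledge near corner top z.04 front [ 0.5784 -0.161   0.04  ]
(array([0.5836, 0.1627, 0.0615]), np.float64(0.0011972100219956293)) (array([0.5154, 0.1474, 0.0605]), np.float64(0.0014597302305041993))
```

```bash
cat > goal.py <<'E'
# goal.py x y z(grasp point) phi tau : shift and turn from here in the tool's axes
import sys; from h import *
from scipy.spatial.transform import Rotation as Ro
np.set_printoptions(precision=4,suppress=True)
x,y,z,phi,tau=map(float,sys.argv[1:6]); f,t=np.radians([phi,tau])
ym=np.array([np.cos(f),np.sin(f),0]); xm=np.array([np.sin(f),-np.cos(f),0]); zt=xm*np.sin(t)-np.array([0,0,1])*np.cos(t)
R=np.c_[np.cross(ym,zt),ym,zt]; s=arm.state(); R0=np.array(s["eef_rot"]); P=np.array([x,y,z])+zt*arm.pinch_z
d=R0.T@(P-s["tool_pos"]); r=Ro.from_matrix(R0.T@R).as_rotvec(degrees=True)
print("t",s["time_s"],"tcp",s["tool_pos"],"goal",P,"shift",d,np.linalg.norm(d),"turn",r,np.linalg.norm(r),"q",np.round(s["joint_positions"],1),"gap",s["finger_gap"])
E
python3 goal.py 0.42 -0.10 0.27 0 0; python3 - <<'E'
from h import *
print(plane("top",(264.2,201.7),.06),plane("top",(264.2,201.7),.05))
E
```

```text
t 0.1 tcp [ 0.1749 -0.6255  0.2138] goal [ 0.42   -0.1     0.2513] shift [ 0.3775 -0.4401 -0.0369] 0.5810450931466787 turn [ -0.079   -0.0531 -74.3763] 74.37635668438169 q [71.9 26.8 -0.7 91.9  0.3 61.4 -3.2] gap 0.09183486738152583
[0.52549629 0.25116225 0.06      ] [0.52680776 0.25285862 0.05      ]
```

Emit:
nudge_tcp:
  increments: "0.092 0.38 -0.44 -0.04 0 0 -74 | 0.092 0.38 -0.44 -0.04 0 0 -74 | 0.092 0.38 -0.44 -0.04 0 0 -74 | 0.092 0.38 -0.44 -0.04 0 0 -74 | 0.092 0.38 -0.44 -0.04 0 0 -74"

```text
time_s: 0.6
tool_pos: [0.2816, -0.3982, 0.2316]
eef_rot: [[0.516, 0.857, -0.0], [0.857, -0.516, 0.0], [-0.0, -0.0, -1.0]]
wrist_force: [1.2, -0.4, -0.1]
finger_gap: 0.092
grip_force: 0.0
```

```bash
python3 goal.py 0.42 -0.10 0.27 0 0
```

```text
t 0.6 tcp [ 0.2816 -0.3982  0.2316] goal [ 0.42   -0.1     0.2513] shift [ 0.3268 -0.0353 -0.0197] 0.32932465903832375 turn [ -0.0236  -0.0016 -31.0555] 31.0554663409106 q [ 64.   10.9 -14.8 112.2   3.3  57.3  16.6] gap 0.09203849312898253
```

Emit:
nudge_tcp:
  increments: "0.092 0.33 -0.035 -0.02 0 0 -31 | 0.092 0.33 -0.035 -0.02 0 0 -31 | 0.092 0.33 -0.035 -0.02 0 0 -31 | 0.092 0.33 -0.035 -0.02 0 0 -31 | 0.092 0.33 -0.035 -0.02 0 0 -31"

```text
time_s: 1.1
tool_pos: [0.3883, -0.1729, 0.2469]
eef_rot: [[0.005, 1.0, -0.0], [1.0, -0.005, -0.001], [-0.001, -0.0, -1.0]]
wrist_force: [1.5, -0.0, -0.3]
finger_gap: 0.0918
grip_force: 0.0
```

```bash
python3 goal.py 0.533 0.228 0.16 12.6 30
```

```text
t 1.1 tcp [ 0.3883 -0.1729  0.2469] goal [0.535  0.2189 0.1438] shift [0.3926 0.1447 0.1029] 0.4308905008226832 turn [ -3.3856 -29.8379 -12.6101] 32.56955050873588 q [ 48.9   4.6 -30.4 117.8   2.7  58.3  16.8] gap 0.0917716889065999
```

Emit:
nudge_tcp:
  increments: "0.092 0.39 0.145 0.06 -3.4 -29.8 -12.6 | 0.092 0.39 0.145 0.06 -3.4 -29.8 -12.6 | 0.092 0.39 0.145 0.06 -3.4 -29.8 -12.6 | 0.092 0.39 0.145 0.06 -3.4 -29.8 -12.6 | 0.092 0.39 0.145 0.06 -3.4 -29.8 -12.6"

```text
time_s: 1.6
tool_pos: [0.4605, 0.0188, 0.2158]
eef_rot: [[-0.186, 0.976, 0.112], [0.843, 0.217, -0.491], [-0.504, 0.003, -0.864]]
wrist_force: [1.4, -0.5, -0.5]
finger_gap: 0.0918
grip_force: 0.0
```

```bash
python3 goal.py 0.533 0.228 0.14 12.6 30
```

```text
t 1.6 tcp [0.4605 0.0188 0.2158] goal [0.535  0.2189 0.1238] shift [ 0.2013  0.1159 -0.0105] 0.23249222899536529 turn [ 0.1497  0.2565 -0.1311] 0.3246289169294662 q [ 11.6  17.8 -44.7 117.7  44.3  69.  -44.2] gap 0.09175846428241322
```

Emit:
nudge_tcp:
  increments: "0.092 0.22 0.07 0.03 0 0 0 | 0.092 0.22 0.07 0.03 0 0 0 | 0.092 0.22 0.07 0.03 0 0 0"

```text
time_s: 1.9
tool_pos: [0.4795, 0.1398, 0.1262]
eef_rot: [[-0.188, 0.976, 0.108], [0.846, 0.217, -0.487], [-0.499, 0.0, -0.866]]
wrist_force: [1.9, 0.4, -0.4]
finger_gap: 0.0915
grip_force: 0.0
```

```bash
python3 goal.py 0.533 0.228 0.14 12.6 30
```

```text
t 1.9 tcp [0.4795 0.1398 0.1262] goal [0.535  0.2189 0.1238] shift [ 0.0577  0.0713 -0.0305] 0.09666399887997407 turn [-0.0405 -0.0426 -0.0708] 0.09203888112923228 q [ -4.3  34.1 -42.8 111.4  50.3  72.1 -61.9] gap 0.09145603641882821
```

Emit:
nudge_tcp:
  increments: "0.092 0.058 0.071 -0.03 0 0 0 | 0.092 0.058 0.071 -0.03 0 0 0 | 0.092 0.058 0.071 -0.03 0 0 0"

```text
time_s: 2.2
tool_pos: [0.5363, 0.2225, 0.1231]
eef_rot: [[-0.19, 0.976, 0.109], [0.848, 0.219, -0.483], [-0.495, 0.001, -0.869]]
wrist_force: [-0.3, -0.8, -0.0]
finger_gap: 0.092
grip_force: 0.0
```

```bash
python3 goal.py 0.5332 0.2283 0.046 12.6 30
python3 - <<'E'
from h import *
s=arm.grab_frame("side");t=arm.grab_frame("top")
a=cv2.resize(s[190:290,270:370],None,fx=4,fy=4);b=cv2.resize(t[150:250,220:320],None,fx=4,fy=4)
cv2.imwrite("pics/h1.png",np.hstack([a,b]))
E
```

```text
t 2.2 tcp [0.5363 0.2225 0.1231] goal [0.5352 0.2192 0.0298] shift [ 0.0436 -0.0018  0.0825] 0.09334474198495908 turn [ 0.0645 -0.3284  0.0297] 0.33598532365239986 q [-11.3  41.6 -41.3  98.3  50.8  78.2 -60.9] gap 0.09200454058742513
```

View pics/h1.png

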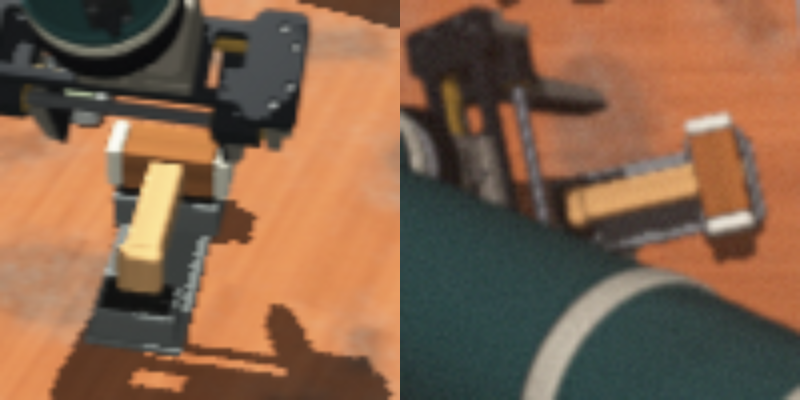

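The gripper hovers above the handle, with the fingers either side of it and the mallet undisturbed. I'll go down, then close.

Emit:
nudge_tcp:
  increments: "0.092 0.022 -0.001 0.041 0 -0.3 0 | 0.092 0.044 -0.002 0.0825 0 -0.3 0 | 0.092 0.044 -0.002 0.0825 0 -0.3 0 | 0.092 0.044 -0.002 0.0825 0 -0.3 0"

```text
time_s: 2.7
tool_pos: [0.5331, 0.2126, 0.0321]
eef_rot: [[-0.187, 0.976, 0.108], [0.843, 0.216, -0.493], [-0.505, -0.001, -0.863]]
wrist_force: [1.1, 1.1, 0.0]
finger_gap: 0.0919
grip_force: 0.0
```

```bash
python3 goal.py 0.5332 0.2283 0.046 12.6 30
```

```text
t 2.7 tcp [0.5331 0.2126 0.0321] goal [0.5352 0.2192 0.0298] shift [ 0.0063  0.0035 -0.001 ] 0.007279279259285637 turn [-0.1124  0.3039 -0.0795] 0.3335934434763385 q [-13.2  48.4 -37.7 100.6  56.1  72.4 -67.1] gap 0.09189470676834773
```

Emit:
nudge_tcp:
  increments: "0.092 0.006 0.0035 -0.001 0 0.3 0 | 0.092 0.006 0.0035 -0.001 0 0.3 0 | 0.092 0.006 0.0035 -0.001 0 0.3 0"

```text
time_s: 3.0
tool_pos: [0.5367, 0.2209, 0.0312]
eef_rot: [[-0.186, 0.976, 0.111], [0.847, 0.216, -0.486], [-0.498, 0.003, -0.867]]
wrist_force: [0.9, -0.3, -0.3]
finger_gap: 0.092
grip_force: 0.0
```

```bash
python3 goal.py 0.5332 0.2283 0.046 12.6 30
```

```text
t 3.0 tcp [0.5367 0.2209 0.0312] goal [0.5352 0.2192 0.0298] shift [-0.0005 -0.0018  0.0018] 0.002600900490849051 turn [ 0.1209 -0.1218 -0.1875] 0.25415271711425785 q [-13.6  48.8 -37.8  99.8  56.1  72.4 -67.1] gap 0.0919532303265998
```

Emit:
nudge_tcp:
  increments: "0.092 -0.0005 -0.0018 0.0018 0 0 0 | 0.092 -0.0005 -0.0018 0.0018 0 0 0 | 0.015 -0.0005 -0.0018 0.0018 0 0 0 | 0.015 -0.0005 -0.0018 0.0018 0 0 0 | 0.015 -0.0005 -0.0018 0.0018 0 0 0"
  squeeze: 60

```text
time_s: 3.5
tool_pos: [0.5343, 0.2184, 0.0279]
eef_rot: [[-0.187, 0.976, 0.108], [0.846, 0.217, -0.487], [-0.499, 0.0, -0.867]]
wrist_force: [0.3, 0.3, -0.0]
finger_gap: 0.07
grip_force: 0.0
```

Emit:
nudge_tcp:
  increments: "0.015 0 0 0 0 0 0 | 0.015 0 0 0 0 0 0 | 0.015 0 0 0 0 0 0 | 0.015 0 0 0 0 0 0"

```text
time_s: 3.9
tool_pos: [0.5343, 0.2184, 0.0279]
eef_rot: [[-0.187, 0.976, 0.108], [0.846, 0.216, -0.487], [-0.499, 0.0, -0.867]]
wrist_force: [0.3, 1.1, -1.0]
finger_gap: 0.038
grip_force: 0.0
```

```bash
python3 goal.py 0.5332 0.2283 0.046 12.6 30
```

```text
t 3.9 tcp [0.5343 0.2184 0.0279] goal [0.5352 0.2192 0.0298] shift [-0.0004  0.0011 -0.0019] 0.002243139423945038 turn [-0.0279 -0.0655 -0.0986] 0.121605982247443 q [-13.5  48.9 -37.7 100.2  56.2  72.2 -67.3] gap 0.03795929458130499
```

Emit:
nudge_tcp:
  increments: "0.015 0 0 0 0 0 0 | 0.015 0 0 0 0 0 0 | 0.015 0 0 0 0 0 0 | 0.015 0 0 0 0 0 0 | 0.015 0 0 0 0 0 0"

```text
time_s: 4.4
tool_pos: [0.5343, 0.2183, 0.0281]
eef_rot: [[-0.187, 0.976, 0.109], [0.846, 0.216, -0.487], [-0.499, 0.001, -0.867]]
wrist_force: [0.6, -0.1, 1.4]
finger_gap: 0.022
grip_force: 62.0
```

```bash
python3 goal.py 0.5332 0.2283 0.046 12.6 30
```

```text
t 4.4 tcp [0.5343 0.2183 0.0281] goal [0.5352 0.2192 0.0298] shift [-0.0003  0.0011 -0.0018] 0.002088577149448109 turn [-0.0172 -0.0555 -0.1044] 0.11947674714600774 q [-13.5  48.9 -37.7 100.2  56.2  72.2 -67.3] gap 0.02195301985067911
```

Gripped: gap 22 mm at 62 N. The next helper works in mallet poses.

```bash
cat > mg.py <<'E'
# mg.py x y z phi : shift/turn bringing the held mallet's origin to x y z, its y axis at phi deg, level
import sys; from h import *
from scipy.spatial.transform import Rotation as Ro
np.set_printoptions(precision=4,suppress=True)
def T(R,p): M=np.eye(4);M[:3,:3]=R;M[:3,3]=p;return M
rz=lambda a:Ro.from_euler("z",a-90,degrees=True).as_matrix()   # mallet x axis at phi-90
G=T(np.array([[-.187,.976,.109],[.846,.216,-.487],[-.499,.001,-.867]]),[.5343,.2183,.0281])
u,_,v=np.linalg.svd(G[:3,:3]);G[:3,:3]=u@v
M0=T(rz(12.6),[.5495,.1551,.030]); MG=np.linalg.inv(M0)@G
s=arm.state();S=T(np.array(s["eef_rot"]),s["tool_pos"])
m=S@np.linalg.inv(MG); 
print("t",round(s["time_s"],2),"mallet",m[:3,3],"phi",np.degrees(np.arctan2(m[1,1],m[0,1])).round(2),"F",np.round(s["wrist_force"],1),"gap",round(s["finger_gap"],4),"grip",round(s["grip_force"],1),"q",np.round(s["joint_positions"]))
if len(sys.argv)>4:
    x,y,z,p=map(float,sys.argv[1:5]); D=np.linalg.inv(S)@T(rz(p),[x,y,z])@MG
    r=Ro.from_matrix(D[:3,:3]).as_rotvec(degrees=True);print("shift",D[:3,3],np.linalg.norm(D[:3,3]).round(3),"turn",r)
E
python3 mg.py .5495 .1551 .12 12.6; python3 - <<'E'
from h import *
print("eraser",plane("top",(360,243),.013))
E
```

```text
t 4.4 mallet [0.5496 0.1551 0.03  ] phi 12.61 F [ 0.6 -0.1  1.4] gap 0.022 grip 62.0 q [-14.  49. -38. 100.  56.  72. -67.]
shift [-0.0449  0.     -0.078 ] 0.09 turn [-0.0158  0.0125  0.0211]
eraser [ 0.41418136 -0.01325061  0.013     ]
```

Emit:
nudge_tcp:
  increments: "0.015 -0.01 0 -0.017 0 0 0 | 0.015 -0.03 0 -0.052 0 0 0 | 0.015 -0.045 0 -0.078 0 0 0 | 0.015 -0.045 0 -0.078 0 0 0"

```text
time_s: 4.8
tool_pos: [0.536, 0.2205, 0.1231]
eef_rot: [[-0.184, 0.976, 0.114], [0.848, 0.217, -0.483], [-0.496, 0.008, -0.868]]
wrist_force: [0.2, 0.1, -1.5]
finger_gap: 0.0212
grip_force: 62.0
```

```bash
python3 mg.py .45 .01 .12 -0.8
```

```text
t 4.8 mallet [0.5512 0.1573 0.1248] phi 12.63 F [ 0.2  0.1 -1.5] gap 0.0212 grip 62.0 q [-11.  41. -41.  99.  51.  78. -61.]
shift [-0.1051 -0.1157  0.0647] 0.169 turn [ 7.0311 -0.2422 11.4541]
```

Emit:
nudge_tcp:
  increments: "0.015 -0.105 -0.116 0.065 7 -0.2 11.5 | 0.015 -0.105 -0.116 0.065 7 -0.2 11.5 | 0.015 -0.105 -0.116 0.065 7 -0.2 11.5 | 0.015 -0.105 -0.116 0.065 7 -0.2 11.5 | 0.015 -0.105 -0.116 0.065 7 -0.2 11.5"

```text
time_s: 5.3
tool_pos: [0.4458, 0.0692, 0.1141]
eef_rot: [[0.014, 1.0, -0.015], [0.863, -0.02, -0.505], [-0.505, -0.006, -0.863]]
wrist_force: [0.3, -0.1, -1.8]
finger_gap: 0.0219
grip_force: 62.0
```

```bash
python3 mg.py .45 -.03 .05 -0.8
```

```text
t 5.3 mallet [0.4457 0.0043 0.1164] phi -1.01 F [ 0.3 -0.1 -1.8] gap 0.0219 grip 62.0 q [  1.  32. -40. 116.  46.  71. -68.]
shift [0.0038 0.0051 0.0742] 0.074 turn [-0.4794  0.4074  0.0315]
```

Emit:
nudge_tcp:
  increments: "0.015 0.004 0.005 0.04 -0.5 0.4 0 | 0.015 0.004 0.005 0.074 -0.5 0.4 0 | 0.015 0.004 0.005 0.074 -0.5 0.4 0 | 0.015 0.004 0.005 0.074 -0.5 0.4 0 | 0.015 0.004 0.005 0.074 -0.5 0.4 0"

```text
time_s: 5.8
tool_pos: [0.453, 0.0411, 0.049]
eef_rot: [[0.012, 1.0, -0.001], [0.869, -0.011, -0.495], [-0.495, 0.005, -0.869]]
wrist_force: [0.1, 0.4, -0.7]
finger_gap: 0.0217
grip_force: 62.0
```

```bash
python3 mg.py .455 -.165 .043 -0.8
python3 - <<'E'
from h import *
np.set_printoptions(precision=4,suppress=True)
s=arm.grab_frame("side");t=arm.grab_frame("top")
a=cv2.resize(s[130:230,300:420],None,fx=4,fy=4);b=cv2.resize(t[150:250,300:380],None,fx=4,fy=4)
cv2.imwrite("pics/h2.png",np.hstack([a,b]))
E
```

```text
t 5.8 mallet [ 0.4534 -0.0239  0.0506] phi -0.5 F [ 0.1  0.4 -0.7] gap 0.0217 grip 62.0 q [  2.  38. -37. 118.  53.  64. -72.]
shift [-0.1187  0.0034  0.0767] 0.141 turn [ 0.3344 -0.2929  0.1545]
```

View pics/h2.png

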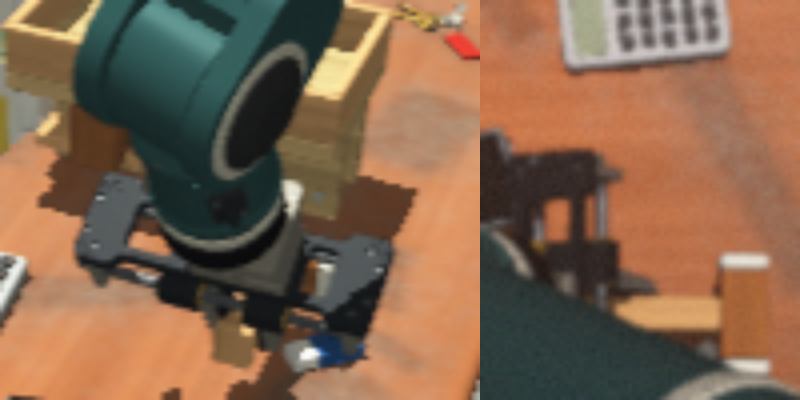

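The top view shows the held mallet with its handle along +y and its far white face at about (366,215). The eraser lies below it and isn't touched.

```bash
python3 - <<'E'
from h import *
np.set_printoptions(precision=4,suppress=True)
t=arm.grab_frame("top");x0,y0=352,208
c=t[y0:y0+36,x0:x0+30].astype(int);w=((c.min(2)>130)&(c.max(2)-c.min(2)<40)).astype(np.uint8)
k,l,st,ce=cv2.connectedComponentsWithStats(w)
for j in range(1,k):
    if st[j,4]>5: print(st[j]+[x0,y0,0,0,0],ce[j]+[x0,y0],plane("top",ce[j]+[x0,y0],.0825))
E
python3 mg.py .455 -.165 .043 -0.8
```

```text
[360 214  12   3  35] [365.6571 214.9714] [ 0.4865 -0.0239  0.0825]
[362 240  10   4  30] [367.1667 241.1333] [ 0.4173 -0.0269  0.0825]
t 5.95 mallet [ 0.4532 -0.0247  0.0507] phi -0.53 F [ 0.2 -1.  -1.1] gap 0.0218 grip 62.0 q [  2.  38. -37. 118.  53.  64. -72.]
shift [-0.1179  0.0036  0.0764] 0.141 turn [ 0.3281 -0.2429  0.1249]
```

Emit:
nudge_tcp:
  increments: "0.015 -0.03 0.001 0.019 0.3 -0.2 0.1 | 0.015 -0.06 0.002 0.038 0.3 -0.2 0.1 | 0.015 -0.09 0.003 0.057 0.3 -0.2 0.1 | 0.015 -0.118 0.0035 0.0765 0.3 -0.2 0.1 | 0.015 -0.118 0.0035 0.0765 0.3 -0.2 0.1"

```text
time_s: 6.45
tool_pos: [0.4535, -0.1035, 0.0408]
eef_rot: [[0.018, 1.0, -0.01], [0.866, -0.02, -0.499], [-0.499, 0.0, -0.866]]
wrist_force: [0.4, -0.1, -1.4]
finger_gap: 0.0216
grip_force: 60.0
```

Emit:
nudge_tcp:
  increments: "0.015 0 0 0 0 0 0 | 0.015 0 0 0 0 0 0"
  quiet: true

```text
ok
```

```bash
python3 mg.py .455 -.165 .043 -0.8
python3 - <<'E'
from h import *
s=arm.grab_frame("side");cv2.imwrite("pics/h3.png",cv2.resize(s[130:230,290:410],None,fx=5,fy=5))
E
```

```text
t 6.65 mallet [ 0.4544 -0.1656  0.0425] phi -0.77 F [-0.7 -0.4 -1.7] gap 0.0213 grip 60.0 q [ 14.  35. -31. 123.  61.  56. -64.]
shift [ 0.0003  0.0006 -0.0007] 0.001 turn [-0.0336  0.0197  0.0548]
```

View pics/h3.png

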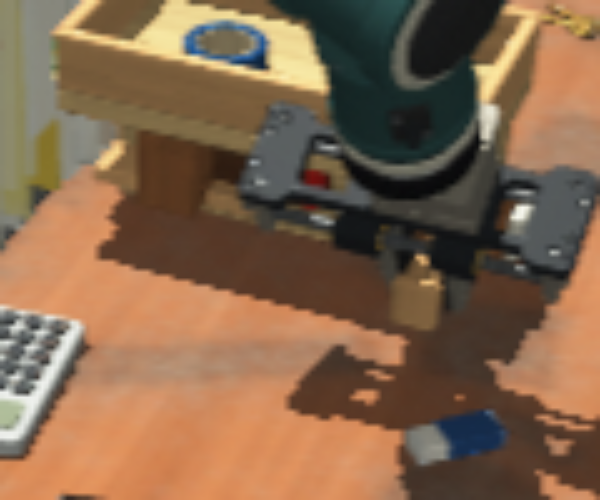

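The mallet is under the board, clear of everything. The red end is visible at about (353,166), ahead of it. First light tap.

Emit:
nudge_tcp:
  increments: "0.015 0 0.015 0 0 0 0 | 0.015 0 0.03 0 0 0 0 | 0.015 0 0.04 0 0 0 0 | 0.015 0 0.04 0 0 0 0 | 0.015 0 0.04 0 0 0 0"
  only: "time|pos|force"

```text
time_s: 7.2
tool_pos: [0.4931, -0.1018, 0.04]
wrist_force: [-0.8, -0.2, -1.1]
grip_force: 60.0
```

```bash
python3 mg.py .515 -.1655 .043 -0.8
```

```text
t 7.2 mallet [ 0.4932 -0.1668  0.0419] phi -0.81 F [-0.8 -0.2 -1.1] gap 0.0217 grip 60.0 q [ 14.  37. -31. 118.  60.  57. -61.]
shift [ 0.0008  0.0217 -0.0018] 0.022 turn [-0.1447  0.0287  0.0704]
```

Emit:
nudge_tcp:
  increments: "0.015 0.001 0.01 -0.002 0 0 0 | 0.015 0.001 0.018 -0.002 0 0 0 | 0.015 0.001 0.026 -0.002 0 0 0 | 0.015 0.001 0.032 -0.002 0 0 0 | 0.015 0.001 0.032 -0.002 0 0 0"
  only: "time|pos|force"

```text
time_s: 7.7
tool_pos: [0.5262, -0.1011, 0.0412]
wrist_force: [0.0, -0.6, -0.4]
grip_force: 60.0
```

```bash
python3 mg.py .49 -.1655 .043 -0.8
```

```text
t 7.7 mallet [ 0.5262 -0.1661  0.0431] phi -0.87 F [ 0.  -0.6 -0.4] gap 0.0214 grip 60.0 q [ 14.  39. -31. 114.  60.  59. -58.]
shift [ 0.     -0.0363  0.0001] 0.036 turn [-0.1273  0.0329 -0.0053]
```

```bash
cat > red.py <<'E'
from h import *
i=arm.grab_frame("side").astype(int); m=(i[...,2]>70)&(i[...,1]<35)&(i[...,2]>3*i[...,1]); m[:155]=0;m[185:]=0;m[:,:325]=0;m[:,370:]=0
ys,xs=np.nonzero(m); print("red n",len(xs),*( (xs.min(),xs.max(),ys.min(),ys.max(),xs.mean().round(1),ys.mean().round(1)) if len(xs) else ()))
if len(xs): print("right edge x at panel",plane("side",(xs.max()+.5,ys[xs==xs.max()].max()+.5),.045).round(4),"left edge bottom",plane("side",(xs.min()-.5,ys[xs==xs.min()].max()+.5),.040).round(4))
E
```

Emit:
nudge_tcp:
  increments: "0.015 0 -0.01 0 0 0 0 | 0.015 0 -0.025 0 0 0 0 | 0.015 0 -0.035 0 0 0 0 | 0.015 0 -0.035 0 0 0 0"
  only: "time|pos|force"

```text
time_s: 8.1
tool_pos: [0.4891, -0.1004, 0.0415]
wrist_force: [0.4, 0.2, -1.8]
grip_force: 60.0
```

```bash
python3 mg.py .53 -.1655 .043 -0.8; python3 red.py; python3 - <<'E'
from h import *
import h
s=cv2.imread("pics/side0.png"); arm.grab_frame=lambda n:s
exec(open("red.py").read())
E
```

```text
t 8.1 mallet [ 0.4893 -0.1654  0.0434] phi -0.77 F [ 0.4  0.2 -1.8] gap 0.0219 grip 60.0 q [ 14.  37. -31. 119.  60.  57. -61.]
shift [ 0.0006  0.0408 -0.    ] 0.041 turn [-0.1445  0.0611  0.1148]
red n 5 345 347 163 164 345.8 163.4
right edge x at panel [ 0.5753 -0.1921  0.045 ] left edge bottom [ 0.5847 -0.1901  0.04  ]
red n 31 351 355 164 171 352.7 167.1
right edge x at panel [ 0.5419 -0.1739  0.045 ] left edge bottom [ 0.5549 -0.1638  0.04  ]
```

The wedge advanced about 20 mm. Second tap, a bit further.

Emit:
nudge_tcp:
  increments: "0.015 0.0005 0.015 0 0 0 0 | 0.015 0.0005 0.03 0 0 0 0 | 0.015 0.0005 0.038 0 0 0 0 | 0.015 0.0005 0.043 0 0 0 0 | 0.015 0.0005 0.047 0 0 0 0"
  only: "time|pos|force"

```text
time_s: 8.65
tool_pos: [0.5368, -0.1008, 0.0408]
wrist_force: [-3.9, 0.4, 0.5]
grip_force: 60.0
```

```bash
python3 mg.py .50 -.1655 .043 -0.8
```

```text
t 8.65 mallet [ 0.5369 -0.1658  0.0428] phi -0.89 F [-3.9  0.4  0.5] gap 0.0213 grip 60.0 q [ 14.  40. -30. 112.  59.  60. -57.]
shift [-0.0004 -0.037   0.    ] 0.037 turn [-0.2315  0.0556  0.0263]
```

Force is now −3.9 N, so the slack is being taken up. Drawing back, then the third tap in fine steps.

Emit:
nudge_tcp:
  increments: "0.015 0 -0.01 0 0 0 0 | 0.015 0 -0.025 0 0 0 0 | 0.015 0 -0.03 0 0 0 0 | 0.015 0 -0.03 0 0 0 0"
  only: "time|pos|force"

```text
time_s: 9.05
tool_pos: [0.5071, -0.1002, 0.0413]
wrist_force: [0.1, -0.3, -2.0]
grip_force: 60.0
```

```bash
python3 mg.py .537 -.1655 .043 -0.8
```

```text
t 9.05 mallet [ 0.5073 -0.1652  0.0433] phi -0.76 F [ 0.1 -0.3 -2. ] gap 0.0218 grip 60.0 q [ 14.  38. -31. 116.  60.  58. -60.]
shift [0.0002 0.0297 0.0001] 0.03 turn [-0.0802  0.045   0.0887]
```

Emit:
nudge_tcp:
  increments: "0.015 0 0.015 0 0 0 0 | 0.015 0 0.027 0 0 0 0 | 0.015 0 0.031 0 0 0 0 | 0.015 0 0.035 0 0 0 0 | 0.015 0 0.035 0 0 0 0"
  only: "time|pos|force"

```text
time_s: 9.55
tool_pos: [0.5425, -0.1009, 0.0408]
wrist_force: [-1.8, -0.5, -2.6]
grip_force: 60.0
```

```bash
python3 mg.py .50 -.1655 .043 -0.8
```

```text
t 9.55 mallet [ 0.5426 -0.1659  0.0428] phi -0.85 F [-1.8 -0.5 -2.6] gap 0.0217 grip 60.0 q [ 14.  40. -30. 112.  59.  60. -57.]
shift [-0.0004 -0.0427 -0.    ] 0.043 turn [-0.1518  0.0411  0.0254]
```

Emit:
nudge_tcp:
  increments: "0.015 0 0.002 0 0 0 0 | 0.015 0 0.003 0 0 0 0 | 0.015 0 0.003 0 0 0 0"
  only: "time|pos|force"

```text
time_s: 9.85
tool_pos: [0.5457, -0.101, 0.041]
wrist_force: [-1.2, -0.9, -2.0]
grip_force: 60.0
```

```bash
python3 mg.py
```

```text
t 9.85 mallet [ 0.5458 -0.166   0.043 ] phi -0.83 F [-1.2 -0.9 -2. ] gap 0.0218 grip 60.0 q [ 14.  40. -30. 111.  59.  60. -57.]
```

Emit:
nudge_tcp:
  increments: "0.015 0 0.002 0 0 0 0 | 0.015 0 0.003 0 0 0 0 | 0.015 0 0.003 0 0 0 0"
  only: "time|pos|force"

```text
time_s: 10.15
tool_pos: [0.549, -0.1009, 0.0411]
wrist_force: [-0.9, -0.2, -2.9]
grip_force: 60.0
```

```bash
python3 mg.py .50 -.1655 .043 -0.8
```

```text
t 10.15 mallet [ 0.5491 -0.1659  0.0431] phi -0.83 F [-0.9 -0.2 -2.9] gap 0.0218 grip 60.0 q [ 13.  40. -30. 111.  59.  60. -56.]
shift [-0.0003 -0.0491  0.0003] 0.049 turn [-0.0941  0.0308  0.0196]
```

Emit:
nudge_tcp:
  increments: "0.015 0 -0.01 0 0 0 0 | 0.015 0 -0.025 0 0 0 0 | 0.015 0 -0.025 0 0 0 0"
  only: "pos|force"

```text
tool_pos: [0.522, -0.1001, 0.0412]
wrist_force: [0.3, -0.6, -1.7]
grip_force: 60.0
```

```bash
python3 red.py
```

```text
red n 0
```

Emit:
nudge_tcp:
  increments: "0.015 0 0.015 0 0 0 0 | 0.015 0 0.023 0 0 0 0 | 0.015 0 0.027 0 0 0 0 | 0.015 0 0.029 0 0 0 0"
  only: "time|pos|force"

```text
time_s: 10.9
tool_pos: [0.552, -0.1009, 0.0408]
wrist_force: [-4.4, 1.2, -0.1]
grip_force: 60.0
```

```bash
python3 mg.py .50 -.1655 .043 -0.8
```

```text
t 10.9 mallet [ 0.552  -0.1659  0.0428] phi -0.91 F [-4.4  1.2 -0.1] gap 0.0216 grip 60.0 q [ 13.  41. -30. 110.  59.  60. -56.]
shift [-0.0006 -0.0521  0.0002] 0.052 turn [-0.2313  0.0438  0.0074]
```

Emit:
nudge_tcp:
  increments: "0.015 0 0.0015 0 0 0 0 | 0.015 0 0.003 0 0 0 0"
  only: "time|pos|force"

```text
time_s: 11.1
tool_pos: [0.5529, -0.1007, 0.0406]
wrist_force: [-11.1, 3.5, 4.1]
grip_force: 60.1
```

Emit:
nudge_tcp:
  increments: "0.015 0 0.0015 0 0 0 0 | 0.015 0 0.003 0 0 0 0"
  only: "time|pos|force"

```text
time_s: 11.3
tool_pos: [0.5535, -0.1005, 0.0403]
wrist_force: [-15.7, 6.1, 5.7]
grip_force: 60.2
```

```bash
python3 mg.py .50 -.1655 .043 -0.8
```

```text
t 11.3 mallet [ 0.5533 -0.1655  0.0423] phi -1.13 F [-15.7   6.1   5.7] gap 0.0216 grip 60.2 q [ 13.  41. -30. 110.  59.  61. -56.]
shift [-0.0012 -0.0536  0.0003] 0.054 turn [-0.6742  0.0794  0.0089]
```

Force rises steeply to about 15 N with the face at x≈0.593. I'll draw back, then tap once more to confirm it stops at the same place.

Emit:
nudge_tcp:
  increments: "0.015 0 -0.015 0 0 0 0 | 0.015 0 -0.035 0 0 0 0 | 0.015 0 -0.035 0 0 0 0 | 0.015 0 -0.035 0 0 0 0"
  only: "pos|force"

```text
tool_pos: [0.5246, -0.1004, 0.0414]
wrist_force: [0.4, -0.5, -2.2]
grip_force: 60.0
```

```bash
python3 mg.py .5500 -.1645 .0445 -0.8
```

```text
t 11.7 mallet [ 0.5248 -0.1654  0.0434] phi -0.78 F [ 0.4 -0.5 -2.2] gap 0.0215 grip 60.0 q [ 14.  39. -31. 114.  60.  59. -58.]
shift [ 0.0006  0.0252 -0.0017] 0.025 turn [-0.0162  0.0253  0.0367]
```

Emit:
nudge_tcp:
  increments: "0.015 0.0005 0.012 -0.001 0 0 0 | 0.015 0.0005 0.022 -0.001 0 0 0 | 0.015 0.0005 0.026 -0.001 0 0 0 | 0.015 0.0005 0.028 -0.001 0 0 0 | 0.015 0.0005 0.03 -0.001 0 0 0"
  only: "time|pos|force"

```text
time_s: 12.2
tool_pos: [0.5526, -0.0999, 0.0413]
wrist_force: [-5.7, 2.7, 0.1]
grip_force: 60.0
```

```bash
python3 mg.py
```

```text
t 12.2 mallet [ 0.5527 -0.1649  0.0432] phi -0.93 F [-5.7  2.7  0.1] gap 0.0217 grip 60.0 q [ 13.  41. -30. 110.  59.  61. -56.]
```

Emit:
nudge_tcp:
  increments: "0.015 0 0.0005 0 0 0 0 | 0.015 0 0.0005 0 0 0 0"
  only: "time|pos|force"

```text
time_s: 12.4
tool_pos: [0.5526, -0.0999, 0.0413]
wrist_force: [-5.2, 0.9, 0.7]
grip_force: 60.0
```

```bash
python3 mg.py .50 -.1645 .043 -.8
```

```text
t 12.4 mallet [ 0.5526 -0.1649  0.0433] phi -0.91 F [-5.2  0.9  0.7] gap 0.0215 grip 60.0 q [ 13.  41. -30. 110.  59.  61. -56.]
shift [-0.0003 -0.0527  0.0006] 0.053 turn [-0.2791  0.0444  0.0389]
```

Emit:
nudge_tcp:
  increments: "0.015 0 0.0015 0 0 0 0 | 0.015 0 0.003 0 0 0 0 | 0.015 0 0.003 0 0 0 0"
  only: "time|pos|force"

```text
time_s: 12.7
tool_pos: [0.5531, -0.0997, 0.041]
wrist_force: [-11.6, 3.3, 4.2]
grip_force: 60.1
```

```bash
python3 mg.py .50 -.1645 .044 -.8
```

```text
t 12.7 mallet [ 0.553  -0.1647  0.043 ] phi -1.06 F [-11.6   3.3   4.2] gap 0.0217 grip 60.1 q [ 13.  41. -30. 110.  59.  61. -56.]
shift [-0.0011 -0.0532 -0.0001] 0.053 turn [-0.5507  0.0707  0.0222]
```

It stops at the same place, so it's tight. Withdrawing along the same path.

Emit:
nudge_tcp:
  increments: "0.015 0 -0.02 0 0 0 0 | 0.015 0 -0.05 0 0 0 0 | 0.015 0 -0.08 0 0 0 0 | 0.015 0 -0.1 0 0 0 0 | 0.015 0 -0.1 0 0 0 0"
  only: "pos|force"

```text
tool_pos: [0.4552, -0.0986, 0.0419]
wrist_force: [0.9, -0.9, -2.0]
grip_force: 60.0
```

```bash
python3 mg.py .452 -.0 .055 -0.8
```

```text
t 13.2 mallet [ 0.4554 -0.1636  0.0439] phi -0.72 F [ 0.9 -0.9 -2. ] gap 0.0217 grip 60.0 q [ 14.  35. -32. 123.  60.  56. -64.]
shift [ 0.136  -0.0057 -0.0915] 0.164 turn [-0.1401  0.0765  0.1769]
```

Emit:
nudge_tcp:
  increments: "0.015 0.033 0 -0.022 0 0 0 | 0.015 0.067 0 -0.045 0 0 0 | 0.015 0.1 -0.003 -0.068 0 0 0 | 0.015 0.136 -0.005 -0.091 0 0 0 | 0.015 0.136 -0.005 -0.091 0 0 0"
  only: "pos|force"

```text
tool_pos: [0.4571, 0.0728, 0.0529]
wrist_force: [-0.6, 0.3, -1.2]
grip_force: 60.0
```

```bash
python3 red.py; python3 mg.py .452 .0 .125 -0.8
```

```text
red n 0
t 13.75 mallet [0.4572 0.0039 0.0545] phi -0.53 F [ 0.1  0.2 -0.5] gap 0.0215 grip 60.0 q [ -1.  39. -37. 116.  52.  66. -73.]
shift [-0.0383 -0.0047 -0.0591] 0.071 turn [ 0.1439 -0.1751  0.2322]
```

Emit:
nudge_tcp:
  increments: "0.015 -0.019 -0.002 -0.03 0 0 0 | 0.015 -0.038 -0.004 -0.06 0 0 0 | 0.015 -0.038 -0.004 -0.06 0 0 0"
  only: "pos|force"

```text
tool_pos: [0.4538, 0.0619, 0.1271]
wrist_force: [0.7, 0.7, -1.6]
grip_force: 60.0
```

```bash
python3 mg.py .5495 .1551 .12 12.6
```

```text
t 14.05 mallet [ 0.4538 -0.0031  0.1289] phi -0.91 F [ 0.7  0.7 -1.6] gap 0.0215 grip 60.0 q [  3.  31. -41. 115.  46.  70. -66.]
shift [ 0.1416  0.0777 -0.0705] 0.176 turn [ -6.475    0.0195 -11.8644]
```

Emit:
nudge_tcp:
  increments: "0.015 0.142 0.078 -0.07 -6.5 0 -11.9 | 0.015 0.142 0.078 -0.07 -6.5 0 -11.9 | 0.015 0.142 0.078 -0.07 -6.5 0 -11.9 | 0.015 0.142 0.078 -0.07 -6.5 0 -11.9 | 0.015 0.142 0.078 -0.07 -6.5 0 -11.9"
  only: "pos|force"

```text
tool_pos: [0.5328, 0.2214, 0.1116]
wrist_force: [-0.5, -1.0, -2.1]
grip_force: 60.0
```

Emit:
nudge_tcp:
  increments: "0.015 0 0 0 0 0 0 | 0.015 0 0 0 0 0 0"
  quiet: true

```text
ok
```

```bash
python3 mg.py .5495 .1551 .045 12.6
```

```text
t 14.75 mallet [0.5467 0.1534 0.1148] phi 12.63 F [ 1.2 -0.3 -1.5] gap 0.0215 grip 60.0 q [-11.  42. -41.  99.  51.  78. -62.]
shift [0.0358 0.0037 0.0598] 0.07 turn [-0.4039  0.0921  0.2708]
```

```bash
python3 - <<'E'
from h import *
np.set_printoptions(precision=4,suppress=True)
t=arm.grab_frame("top");s=arm.grab_frame("side");x0,y0=280,160
c=t[y0:y0+55,x0:x0+40].astype(int);w=((c.min(2)>130)&(c.max(2)-c.min(2)<40)).astype(np.uint8)
k,l,st,ce=cv2.connectedComponentsWithStats(w);P=[]
for j in range(1,k):
    if st[j,4]>10: P.append(plane("top",ce[j]+[x0,y0],.1468)); print(st[j,4],ce[j]+[x0,y0],P[-1])
if len(P)==2: d=P[0]-P[1];print((P[0]+P[1])/2,np.degrees(np.arctan2(d[1],d[0])),np.linalg.norm(d))
a=cv2.resize(s[110:200,290:410],None,fx=4,fy=4,interpolation=cv2.INTER_CUBIC)
b=cv2.resize(s[190:280,270:345],None,fx=4,fy=4,interpolation=cv2.INTER_CUBIC);cv2.imwrite("pics/h4.png",np.hstack([a,b]))
E
```

```text
36 [293.5833 176.3056] [0.5789 0.1631 0.1468]
96 [291.75   202.8333] [0.5111 0.1669 0.1468]
[0.545  0.165  0.1468] -3.2705066241273064 0.06793574909654261
```

View pics/h4.png

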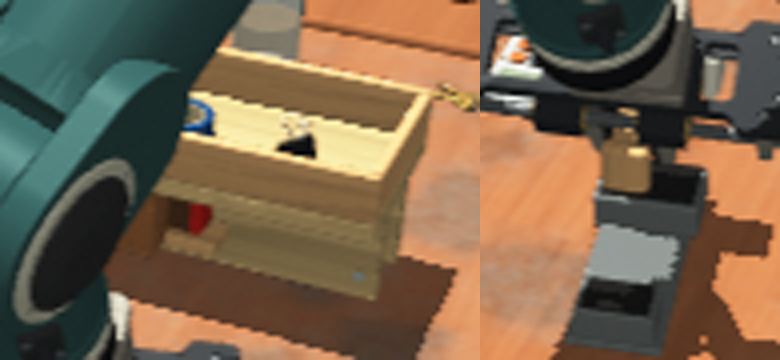

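The wedge now sits at (340,164), in by the ledge and close to the tenon, and the rest is clear beneath the mallet. The grey foot spoiled one of the two white blobs, so I'll re-measure with a tighter threshold.

```bash
python3 - <<'E'
from h import *
np.set_printoptions(precision=4,suppress=True)
t=arm.grab_frame("top");x0,y0=280,160
c=t[y0:y0+55,x0:x0+40].astype(int)
for th in(150,165,180,195):
  w=((c.min(2)>th)).astype(np.uint8);k,l,st,ce=cv2.connectedComponentsWithStats(w)
  print(th,[(int(st[j,4]),(ce[j]+[x0,y0]).round(2),st[j,:4]+[x0,y0,0,0],plane("top",ce[j]+[x0,y0],.1468)) for j in range(1,k) if st[j,4]>8])
E
python3 mg.py .5495 .1551 .045 12.6
```

```text
150 [(36, array([293.08, 176.03]), array([288, 174,  11,   5]), array([0.5797, 0.1643, 0.1468])), (38, array([298.53, 202.84]), array([293, 201,  12,   5]), array([0.5111, 0.1499, 0.1468]))]
165 [(33, array([293., 176.]), array([288, 174,  11,   5]), array([0.5797, 0.1646, 0.1468])), (33, array([298.91, 202.67]), array([294, 201,  11,   5]), array([0.5115, 0.1489, 0.1468]))]
180 [(24, array([293.33, 175.88]), array([288, 174,  11,   4]), array([0.5801, 0.1637, 0.1468])), (26, array([298.96, 202.58]), array([294, 201,  11,   4]), array([0.5117, 0.1488, 0.1468]))]
195 [(16, array([293.5, 176. ]), array([289, 175,  10,   3]), array([0.5797, 0.1633, 0.1468])), (18, array([298.89, 202.78]), array([294, 201,  11,   4]), array([0.5112, 0.149 , 0.1468]))]
t 14.9 mallet [0.5468 0.154  0.1154] phi 12.65 F [-1.   0.3 -0.9] gap 0.0213 grip 60.0 q [-11.  42. -41.  99.  51.  78. -62.]
shift [0.0356 0.0033 0.0607] 0.07 turn [-0.3383  0.0398  0.247 ]
```

No slip: yaw 12.5° and the position agrees to 2–3 mm. Lowering.

Emit:
nudge_tcp:
  increments: "0.015 0.012 0.003 0.02 -0.3 0 0.2 | 0.015 0.024 0.003 0.04 -0.3 0 0.2 | 0.015 0.0355 0.0033 0.061 -0.3 0 0.2 | 0.015 0.0355 0.0033 0.061 -0.3 0 0.2 | 0.015 0.0355 0.0033 0.061 -0.3 0 0.2"
  only: "pos|force"

```text
tool_pos: [0.5343, 0.2192, 0.0432]
wrist_force: [0.4, 0.5, -2.2]
grip_force: 60.0
```

Emit:
nudge_tcp:
  increments: "0.015 0 0 0 0 0 0 | 0.015 0 0 0 0 0 0"
  quiet: true

```text
ok
```

```bash
python3 mg.py .5495 .1551 .0305 12.6
```

```text
t 15.6 mallet [0.5502 0.157  0.046 ] phi 12.69 F [ 0.8 -0.3 -1.7] gap 0.0217 grip 60.0 q [-13.  48. -39. 100.  56.  73. -66.]
shift [ 0.0063 -0.001   0.0143] 0.016 turn [ 0.1044 -0.0567  0.0473]
```

Emit:
nudge_tcp:
  increments: "0.015 0.002 -0.001 0.005 0 0 0 | 0.015 0.004 -0.001 0.01 0 0 0 | 0.015 0.006 -0.001 0.014 0 0 0 | 0.015 0.006 -0.001 0.014 0 0 0 | 0.015 0.006 -0.001 0.014 0 0 0"
  only: "pos|force"

```text
tool_pos: [0.5337, 0.2175, 0.0286]
wrist_force: [-2.2, -0.3, 8.0]
grip_force: 60.0
```

```bash
python3 mg.py .5495 .1551 .0300 12.6
```

```text
t 16.1 mallet [0.549  0.1543 0.0307] phi 12.69 F [-2.2 -0.3  8. ] gap 0.0217 grip 60.0 q [-13.  49. -38. 100.  56.  72. -67.]
shift [0.0009 0.0008 0.0001] 0.001 turn [0.002  0.0975 0.0976]
```

Emit:
nudge_tcp:
  increments: "0.015 -0.0002 0 -0.0003 0 0 0 | 0.03 -0.0002 0 -0.0003 0 0 0 | 0.06 -0.0002 0 -0.0003 0 0 0 | 0.08 -0.0002 0 -0.0003 0 0 0 | 0.08 -0.0002 0 -0.0003 0 0 0"
  only: "pos|force|gap"

```text
tool_pos: [0.5336, 0.2177, 0.0277]
wrist_force: [-0.2, -0.0, -0.4]
finger_gap: 0.0513
grip_force: 0.0
```

Emit:
nudge_tcp:
  increments: "0.08 0 0 0 0 0 0 | 0.08 0 0 0 0 0 0 | 0.08 0 0 0 0 0 0 | 0.08 0 0 0 0 0 0 | 0.08 0 0 0 0 0 0"
  only: "pos|force|gap"

```text
tool_pos: [0.5336, 0.2177, 0.028]
wrist_force: [0.1, -0.6, 0.4]
finger_gap: 0.0798
grip_force: 0.0
```

Emit:
nudge_tcp:
  increments: "0.08 0 0 -0.03 0 0 0 | 0.08 0 0 -0.07 0 0 0 | 0.08 0 0 -0.11 0 0 0 | 0.08 0 0 -0.15 0 0 0 | 0.08 0 0 -0.15 0 0 0"
  only: "pos|force|gap"

```text
tool_pos: [0.5175, 0.2961, 0.1627]
wrist_force: [0.7, 0.2, 1.4]
finger_gap: 0.08
grip_force: 0.0
```

Emit:
nudge_tcp:
  increments: "0.08 0.05 0 -0.03 0 0 0 | 0.08 0.1 0 -0.05 0 0 0 | 0.08 0.1 0 -0.05 0 0 0 | 0.08 0.1 0 -0.05 0 0 0"
  only: "pos|force|gap"

```text
tool_pos: [0.4913, 0.4014, 0.1501]
wrist_force: [-0.2, 0.0, -0.1]
finger_gap: 0.0797
grip_force: 0.0
```

```bash
python3 - <<'E'
from h import *
np.set_printoptions(precision=4,suppress=True)
t=arm.grab_frame("top");s=arm.grab_frame("side");x0,y0=280,165
c=t[y0:y0+50,x0:x0+40].astype(int)
w=((c.min(2)>130)&(c.max(2)-c.min(2)<40)).astype(np.uint8);k,l,st,ce=cv2.connectedComponentsWithStats(w)
print([(int(st[j,4]),(ce[j]+[x0,y0]).round(2),plane("top",ce[j]+[x0,y0],.062)) for j in range(1,k) if st[j,4]>8])
a=cv2.resize(s[110:290,270:410],None,fx=2.5,fy=2.5,interpolation=cv2.INTER_CUBIC)
b=cv2.resize(t[165:255,240:340],None,fx=4,fy=4,interpolation=cv2.INTER_CUBIC);o=np.zeros((450,750,3),np.uint8);o[:,:350]=a;o[:360,350:]=b;cv2.imwrite("pics/h5.png",o)
E
```

```text
[(30, array([295.83, 181.6 ]), array([0.5809, 0.1647, 0.062 ])), (36, array([301.08, 206.03]), array([0.5132, 0.1497, 0.062 ]))]
```

View pics/h5.png

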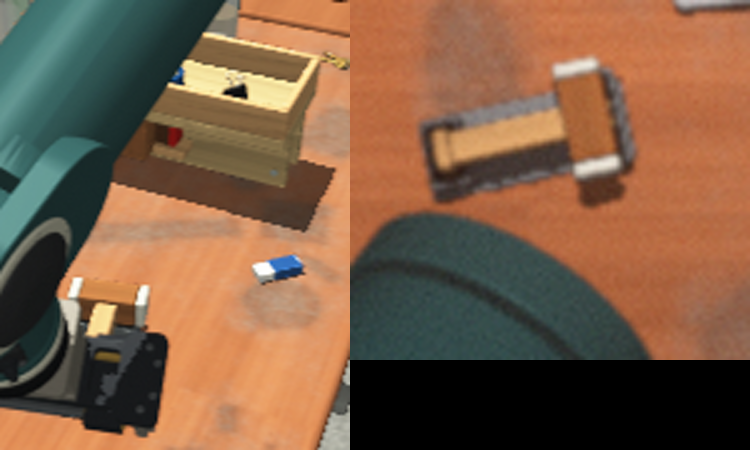

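The mallet lies level on its rest, about 3 mm from where it started. The wedge is in, the eraser is where it was, and the gripper touches nothing.

Emit:
nudge_tcp:
  increments: "0.08 0 0 0 0 0 0 | 0.08 0 0 0 0 0 0 | 0.08 0 0 0 0 0 0"
  lines: "1,1"

```text
time_s: 18.4
```

```bash
python3 -c "
from plant import arm; print(arm.hand_in())"
```

```text
the job is handed in; nothing more can be done
None
```

The job is handed in: the wedge was tapped in with five separate taps until it stopped advancing at 12–16 N, and the mallet lies level on its rest about 3 mm from where it started, finished at 18.4 s of the 58 s allowed.

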